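Fetch the stain-remover tub from behind the laundry bottles

ROBOT

A 7-joint arm with a two-finger parallel gripper is mounted at the origin on the work surface. World frame = base frame: x ahead of the robot, y to its left, z up, the work surface at z = 0. Lengths are in m, angles in rad, forces in N, time in s.
With the tool pointing down it reaches from about 0.425 to 0.925 m from the base axis. Payload 6.8 kg.
Tool frame: the origin (TCP) lies between the finger pads; the fingertips stand 11 mm ahead of it and the grasp point (between the pads) lies 8 mm behind it; z points along the fingers, y is the line along which they close (so a half turn about z gives the same grasp; the last joint's range is limited). The gripper opens to 85 mm and grips with 20 to 120 N. Pads are 22 mm wide; open, the fingers measure 114 mm over their backs; the gripper's body (76 mm by 85 mm) begins 54 mm behind the grasp point. The pads swing forward as they close: fully open they stand 13 mm farther back than shut.
Start: joints at [-1.433, 0.477, 0.022, 1.555, -0.011, 1.109, -0.083], TCP at [0.164, 0.655, 0.206] pointing down, gripper open.
Joint ranges: [-2.96, 2.96], [-0.34, 2.1], [-1.41, 1.46], [0.24, 2.44], [-1.37, 4.51], [0.17, 1.92], [-2.96, 2.96]. Speed limits (rad/s): [2.39, 2.39, 3.14, 3.14, 3.14, 3.14, 3.14].

INTERFACE

Orientations are given as a rotation vector (axis times angle).
In Python, from bench import r gives the robot as it stands.
- The arm moves only by the tool send_rows, never from a script. Its argument "deltas" is a list of rows, each an object of numbers: "dx", "dy", "dz": the shift along the world's x, y, z in mm; "rx", "ry", "rz": the turn, a rotation vector about the world's x, y, z in degrees. A call has 1 to 5 rows; each row is the pose to reach, as a shift and turn from the pose commanded when the call began; what a row does not reach only later rows make up. A row lasts 1/12 s, in which the tool goes at most 41.7 mm and 7.16 degrees, less where a joint would pass 70% of its speed; a pose out of reach is approached as far as the arm can. A call with a gripper value outside its range is refused whole. "jaw" is the finger opening in mm, from 0 to 85.4, set as the call begins (left out, the last holds). The fingers move at their own pace and stop on an object; "newtons" is the grip in N (left out, the last holds). Time passes only in rows, so rows that repeat a pose let the fingers close. It gives the time, the measured TCP pose, the force, the opening and the grip force at its end, in the units of the state.
- r.get_obs(): the state, without advancing time (a new reading comes with each control period).
- r.grab_frame(name): name is "scene" or "top"; returns a dict with "frame" (384x512x3 uint8, blue, green, red), "z_map" (384x512 float32, m along the optical axis (not along the pixel's ray), 0 where there is no reading), "vertical_fov" (degrees; the focal length in pixels is half the picture's height over the tangent of half this angle, whatever the lens; pixels are square), "cx", "cy" (the principal point, pixels), "xyz" and "orientation" of the camera in the world. Camera axes: x right, y down, z forward; pixel columns grow to the right and rows downward; lengths in m; the calibration is good to about 2 mm. A picture is of the moment at which its call begins.
- r.hand_in(): hands the job in; it is judged then, once.
The state is a dict: "clock": time; "joints": joint angles; "qvel": joint speeds; "tau": joint torques, N m; "tcp_pos": TCP position; "orientation": TCP orientation; "contact_force": force on the tool from outside, world axes, zero at the start; "moment": the same for the moment, N m; "grip_width": finger opening in m; "gripper_force": force on a finger pad.
Only numpy, scipy, OpenCV 4.12 (cv2) and the standard library are available. Lean on these libraries where they do the work, as an engineer would, in place of code of your own. Each camera call takes 0.05 s, during which the arm holds its last target. There are 200 camera calls.

TASK

I need the small blue-lidded tub that is boxed in by the three laundry bottles: first move all three bottles into the grey tray, then, with all three in the tray, stand the tub in the middle of the round blue mat, and then put every bottle back, centred on the coaster of its own cap colour. Keep bottles and tub upright and set them down rather than drop them, let go of everything, and do not disturb the little orange dosing cup.

Things in the scene. Friction and masses are not known exactly. Their poses are not given: they have to be found in the camera images.
- bottle_green: loose small white laundry bottle with a green cap and green label band (plain straight shoulder), 140 mm tall, body 52 mm across; the cap is a green upright cylinder, 32 mm across, from 108 mm to 140 mm above the bottle's base, easily gripped from above; about 0.2 to 0.4 kg; origin at the centre of its underside, z up. At the start it stands on the coaster of its own colour, close in front of or beside the tub
- bottle_yellow: loose small white laundry bottle with a yellow cap and yellow label band (long sloping shoulder), 140 mm tall, body 52 mm across; the cap is a yellow upright cylinder, 32 mm across, from 108 mm to 140 mm above the bottle's base, easily gripped from above; about 0.2 to 0.4 kg; origin at the centre of its underside, z up. At the start it stands on the coaster of its own colour, close in front of or beside the tub
- bottle_red: loose small white laundry bottle with a red cap and red label band (square shoulder), 140 mm tall, body 52 mm across; the cap is a red upright cylinder, 32 mm across, from 108 mm to 140 mm above the bottle's base, easily gripped from above; about 0.2 to 0.4 kg; origin at the centre of its underside, z up. At the start it stands on the coaster of its own colour, close in front of or beside the tub
- coaster_green: fixed flat green disc, 70 mm across, 4 mm thick, lying on a wooden board 8 mm thick; home of the bottle with the green cap; origin at the centre of its underside, so its top is 4 mm above the origin
- coaster_yellow: fixed flat yellow disc, 70 mm across, 4 mm thick, lying on a wooden board 8 mm thick; home of the bottle with the yellow cap; origin at the centre of its underside, so its top is 4 mm above the origin
- coaster_red: fixed flat red disc, 70 mm across, 4 mm thick, lying on a wooden board 8 mm thick; home of the bottle with the red cap; origin at the centre of its underside, so its top is 4 mm above the origin
- tub: loose small round tub, white with a blue band and a blue lid with a white spot, 68 mm tall, 50 mm across, its lid (56 to 68 mm above the base) 52 mm across; about 0.15 to 0.27 kg; origin at the centre of its underside, z up. At the start it stands on the wooden board behind the front bottle (seen from the robot) and between the other two, with gaps of some 12 mm to them, lower than the bottles
- mat: fixed flat round blue mat on the table, 96 mm across, 4 mm thick, to the left or the right of the wooden board, on the other side from the tray; origin at the centre of its underside
- tray: fixed shallow grey open tray on the table, 270 mm along its own x, 120 mm along its own y, walls 5 mm thick and 18 mm high, floor 5 mm thick, origin at the centre of its underside; room for the three bottles side by side along x, e.g. 75 mm apart; stands to the left or the right of the wooden board
- cup: loose small open orange dosing cup, 36 mm across, 32 mm tall, on the wooden board's robot-side left corner, some 95 mm or more from the coasters' centres; to be left alone; origin at the centre of its underside

How it is judged:
On the way, in this order (a step that is already met when the one before it is completed fails the run):
1. all three bottles stand upright in the grey tray (x of bottle_green in the frame of tray between -0.12 and 0.12 m and y of bottle_green in the frame of tray between -0.045 and 0.045 m and z of each of bottle_green, bottle_yellow, bottle_red in the frame of tray below 0.012 m and angle between each of bottle_green, bottle_yellow, bottle_red's own z axis and vertical below 0.12 rad and x of bottle_yellow in the frame of tray between -0.12 and 0.12 m and y of bottle_yellow in the frame of tray between -0.045 and 0.045 m and x of bottle_red in the frame of tray between -0.12 and 0.12 m and y of bottle_red in the frame of tray between -0.045 and 0.045 m), for 0.2 s.
2. the tub stands released on the blue mat (centres within 18 mm) while the bottles are still in the tray (all of step 1 and horizontal distance between tub and mat below 0.018 m and z of tub in the frame of mat below 0.01 m and contact force between tub and the fingers below 0.1 N and linear speed of tub below 0.03 m/s and angle between tub's own z axis and vertical below 0.12 rad), for 0.2 s.
3. every bottle is back on the coaster of its colour, the tub still on the mat (horizontal distance between bottle_green and coaster_green below 0.015 m and z of bottle_green in the frame of coaster_green below 0.01 m and contact force between each of bottle_green, bottle_yellow, bottle_red, tub and the fingers below 0.1 N and linear speed of each of bottle_green, bottle_yellow, bottle_red, tub below 0.03 m/s and angle between each of bottle_green, bottle_yellow, bottle_red, tub's own z axis and vertical below 0.12 rad and horizontal distance between bottle_yellow and coaster_yellow below 0.015 m and z of bottle_yellow in the frame of coaster_yellow below 0.01 m and horizontal distance between bottle_red and coaster_red below 0.015 m and z of bottle_red in the frame of coaster_red below 0.01 m and horizontal distance between tub and mat below 0.018 m and z of tub in the frame of mat below 0.01 m), for 0.2 s.
At the end, for the whole second after the job is handed in: Each bottle stands upright (within 7 degrees), released and at rest on the coaster of its cap colour, centres within 15 mm; the tub stands upright, released and at rest on the blue mat, centres within 18 mm (all of step 3); the robot touches nothing.
It fails at once if a bottle or the tub is tipped by more than 34 degrees (angle between any of tub, bottle_green, bottle_yellow, bottle_red's own z axis and vertical above 0.6 rad).
It fails at once if a bottle or the tub is dropped (falls faster than 0.6 m/s, out of the fingers) ((linear speed of tub above 0.6 m/s and contact force between tub and the fingers below 0.05 N) or (linear speed of bottle_green above 0.6 m/s and contact force between bottle_green and the fingers below 0.05 N) or (linear speed of bottle_yellow above 0.6 m/s and contact force between bottle_yellow and the fingers below 0.05 N) or (linear speed of bottle_red above 0.6 m/s and contact force between bottle_red and the fingers below 0.05 N)).
It fails at once if the orange dosing cup is moved by more than 25 mm or tipped by more than 29 degrees (distance of cup from where it was at the start of the episode above 0.025 m or angle between cup's own z axis and vertical above 0.5 rad).
It also fails if it takes over 150 s, if anything falls off the work surface, if the arm or the gripper's body presses on something with over 40 N, if the wrist force passes 120 N, or if a joint passes its speed limit or range.

## Working session

There is one attempt and no reset: what is moved stays moved. The work goes in short steps, Python scripts to look and compute and a tool call to move; the robot and the scene stay as the last step left them, time stands still between calls to the robot, and variables do not carry over. Pictures are saved under pics/ and viewed, at most 14 in all, crops included, and the job is handed in when it is done.

Besides the shell and the picture viewer there is one more tool, called after "Emit:" as name([rows], argument=value, ...), one row to a line, values as JSON. send_rows: Moves the arm, as the interface text tells. Its arguments: {"type":"object","properties":{"deltas":{"type":"array","items":{"type":"object","properties":{"dx":{"type":"number"},"dy":{"type":"number"},"dz":{"type":"number"},"rx":{"type":"number"},"ry":{"type":"number"},"rz":{"type":"number"}}}},"jaw":{"type":"number"},"newtons":{"type":"number"}},"required":["deltas"]}

```bash
mkdir -p pics; ls
python3 - <<'E'
from bench import r
import cv2
o=r.get_obs();print(o)
for n in("scene","top"):
    f=r.grab_frame(n);cv2.imwrite(f"pics/{n}0.png",f["frame"]);print(n,f["vertical_fov"],f["cx"],f["cy"],f["xyz"],f["orientation"])
E
```

```text
pics
{'clock': 0.0, 'joints': array([-1.43307778,  0.47783405,  0.02236128,  1.556447  , -0.01149116,
        1.10931591, -0.08310985]), 'qvel': array([-9.58472710e-04,  7.05626134e-06,  1.47814892e-03, -2.90723208e-04,
       -2.60352892e-05, -7.00931875e-04,  8.29661250e-04]), 'tau': array([-1.83826487e-03, -5.96409345e+01,  1.60682950e+00, -2.81213951e+01,
        1.24551091e-02,  8.75659345e-03, -3.69498377e-05]), 'tcp_pos': array([0.16413904, 0.65407474, 0.20480531]), 'orientation': array([-3.85155739e-01, -3.11781971e+00,  2.94428686e-03]), 'contact_force': array([-0.23467114, -0.79153254,  0.60524644]), 'moment': array([-0.02789164, -0.00532941,  0.05570603]), 'gripper_force': 0.0, 'grip_width': 0.08556152679358431}
scene 46.33477565185561 258.3142819081854 188.55012540210913 [1.22512783 0.76531653 0.70561046] [-0.85946503 -2.33192855  1.27225231]
top 57.96748931443835 255.5763219711193 191.8536165926601 [0.42689995 0.01511236 0.75126463] [-2.11087328  2.10590534 -0.23799685]
```

View pics/scene0.png

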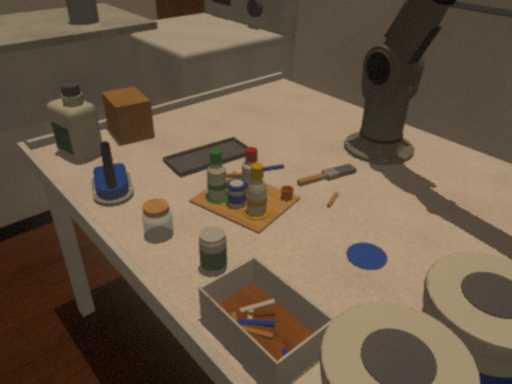

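View pics/top0.png

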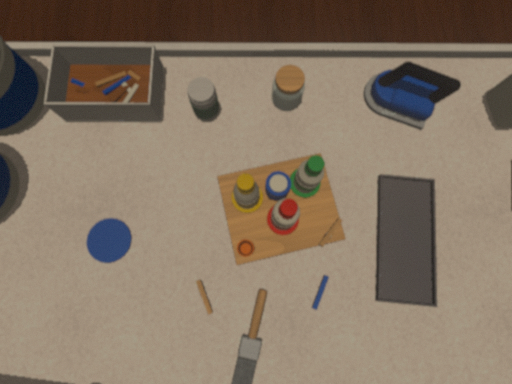

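The scene view shows the bottle cluster near (240,190), the tray at (210,155) and the mat at (367,256). The top view (up = +x, left = +y) has yellow at (246,185), red at (288,210), green at (315,165), tub at (278,185), mat at (109,240), tray at (406,240) and cup at (246,248).

```bash
cat > h.py <<'E'
from bench import r
import cv2,numpy as np
from scipy.spatial.transform import Rotation as R
def grab(n="top"):
    f=r.grab_frame(n);f["hsv"]=cv2.cvtColor(f["frame"],cv2.COLOR_BGR2HSV);return f
def cast(f,uv,z):
    uv=np.atleast_2d(np.float64(uv));fl=192/np.tan(np.radians(f["vertical_fov"])/2)
    d=np.c_[(uv[:,0]-f["cx"])/fl,(uv[:,1]-f["cy"])/fl,np.ones(len(uv))]
    d=R.from_rotvec(f["orientation"]).apply(d);c=np.array(f["xyz"])
    return (c+d*((z-c[2])/d[:,2])[:,None])[:,:2]
HUE={"green":(50,80),"yellow":(20,33),"red":(172,8),"blue":(105,125),"orange":(4,14)}
def mask(f,col,s=130,v=60):
    H,S,V=cv2.split(f["hsv"]);a,b=HUE[col]
    h=((H>=a)&(H<=b)) if a<b else ((H>=a)|(H<=b))
    return (h&(S>=s)&(V>=v)).astype(np.uint8)
def world(f):  # height map: world xyz for each pixel
    z=f["z_map"];fl=192/np.tan(np.radians(f["vertical_fov"])/2)
    v,u=np.indices(z.shape)
    p=np.dstack([(u-f["cx"])/fl*z,(v-f["cy"])/fl*z,z]).reshape(-1,3)
    return (R.from_rotvec(f["orientation"]).apply(p)+f["xyz"]).reshape(*z.shape,3)
def blob(f,m,zlo,zhi,z,box=None):
    """centre of min enclosing circle, cast at z, of pixels whose height is in zlo..zhi"""
    w=world(f);m=m&(w[...,2]>zlo)&(w[...,2]<zhi)&(f["z_map"]>0)
    if box: q=np.zeros_like(m);q[box[1]:box[3],box[0]:box[2]]=1;m=m&q
    cs,_=cv2.findContours(m.astype(np.uint8),0,1)
    c=max(cs,key=cv2.contourArea);p=cast(f,c[:,0],z).astype(np.float32)
    (x,y),rad=cv2.minEnclosingCircle(p*1000);M=cv2.moments(p.reshape(-1,1,2))
    return np.round([x,y,rad,M["m10"]/M["m00"]*1000,M["m01"]/M["m00"]*1000],1)
E
python3 - <<'E'
from h import *
f=grab();w=world(f)
for c in("green","yellow","red"):
    print(c,"captop",blob(f,mask(f,c,100,40),.145,.16,.152,(200,130,345,265)))
    print(c,"coaster",blob(f,mask(f,c,100,40),.003,.02,.012,(200,130,345,265)))
print("tub",blob(f,mask(f,"blue",0,0)|1,.07,.083,.076,(255,165,300,210)))
print("mat",blob(f,mask(f,"blue"),-.01,.02,.004,(70,200,150,280)))
print("cup",blob(f,mask(f,"orange")|mask(f,"red"),.02,.06,.04,(230,235,262,262)))
# tray: dark
V=f["hsv"][...,2];m=((V<100)).astype(np.uint8);q=np.zeros_like(m);q[165:315,360:450]=1
c=max(cv2.findContours(m&q,0,1)[0],key=cv2.contourArea)
print("tray",cv2.minAreaRect((cast(f,c[:,0],.018)*1000).astype(np.float32)))
for uv in [(315,163),(245,182),(289,208),(278,180),(406,240),(109,240)]:print(uv,w[uv[1],uv[0]].round(4),f["hsv"][uv[1],uv[0]])
E
```

```text
green captop [613.2 -95.8  15.1 612.8 -96. ]
green coaster [613.2 -95.8  32.2 599.3 -88.7]
yellow captop [579.2  31.3  15.9 579.1  30.6]
yellow coaster [579.8  30.   34.4 563.7  26.4]
red captop [533.5 -45.8  15.7 533.4 -45.9]
red coaster [532.5 -47.1  33.9 516.1 -41.5]
tub [595.9 -33.6  26.2 595.8 -33.3]
mat [487.2 324.6  44.3 487.2 324.7]
cup [470.   32.2  17.6 469.9  32.3]
tray ((492.59326171875, -306.36248779296875), (122.8111343383789, 265.8045959472656), 84.6972885131836)
(315, 163) [ 0.6141 -0.0957  0.1515] [ 61 127 110]
(245, 182) [0.5788 0.0306 0.1494] [ 22 210 157]
(289, 208) [ 0.5313 -0.047   0.1522] [  3 208 151]
(278, 180) [ 0.6015 -0.0338  0.0769] [ 20  60 158]
(406, 240) [ 0.4882 -0.3127  0.0038] [11 34 83]
(109, 240) [0.4869 0.3244 0.0025] [110 146 112]
```

Emit:
send_rows([
  {"dx": 28, "dy": -28},
  {"dx": 56, "dy": -56},
  {"dx": 84, "dy": -84},
  {"dx": 112, "dy": -112},
  {"dx": 140, "dy": -140},
], jaw=85, newtons=40)

```text
$.deltas[0]: bad value
```

Emit:
send_rows([
  {"dx": 26, "dy": -30},
  {"dx": 52, "dy": -60},
  {"dx": 78, "dy": -90},
  {"dx": 104, "dy": -120},
  {"dx": 130, "dy": -150},
])

```text
$.deltas[0]: bad value
```

Emit:
send_rows([
  {"dx": 28, "dy": -28, "dz": 0, "rx": 0, "ry": 0, "rz": 0},
  {"dx": 56, "dy": -56, "dz": 0, "rx": 0, "ry": 0, "rz": 0},
  {"dx": 84, "dy": -84, "dz": 0, "rx": 0, "ry": 0, "rz": 0},
  {"dx": 112, "dy": -112, "dz": 0, "rx": 0, "ry": 0, "rz": 0},
  {"dx": 140, "dy": -140, "dz": 0, "rx": 0, "ry": 0, "rz": 0},
], jaw=85, newtons=40)

```text
clock: 0.57
tcp_pos: [0.3052, 0.513, 0.2056]
orientation: [-0.385, -3.118, 0.001]
contact_force: [1.0, 0.6, -0.3]
grip_width: 0.0851
gripper_force: 0.0
```

Emit:
send_rows([
  {"dx": 125, "dy": -160, "dz": 0, "rx": 0, "ry": 0, "rz": 0},
  {"dx": 125, "dy": -160, "dz": 0, "rx": 0, "ry": 0, "rz": 0},
  {"dx": 125, "dy": -160, "dz": 0, "rx": 0, "ry": 0, "rz": 0},
  {"dx": 125, "dy": -160, "dz": 0, "rx": 0, "ry": 0, "rz": 0},
  {"dx": 125, "dy": -160, "dz": 0, "rx": 0, "ry": 0, "rz": 0},
])

```text
clock: 0.98
tcp_pos: [0.4307, 0.3518, 0.2058]
orientation: [0.387, 3.117, -0.001]
contact_force: [-0.1, 0.8, 0.2]
grip_width: 0.0853
gripper_force: 0.0
```

Emit:
send_rows([
  {"dx": 50, "dy": -200, "dz": 0, "rx": 0, "ry": 0, "rz": 0},
  {"dx": 50, "dy": -200, "dz": 0, "rx": 0, "ry": 0, "rz": 0},
  {"dx": 50, "dy": -200, "dz": 0, "rx": 0, "ry": 0, "rz": 0},
  {"dx": 50, "dy": -200, "dz": 0, "rx": 0, "ry": 0, "rz": 0},
  {"dx": 50, "dy": -200, "dz": 0, "rx": 0, "ry": 0, "rz": 0},
])

```text
clock: 1.4
tcp_pos: [0.4793, 0.1522, 0.2058]
orientation: [-0.386, -3.118, 0.0]
contact_force: [0.3, 0.7, -0.0]
grip_width: 0.0852
gripper_force: 0.0
```

Emit:
send_rows([
  {"dx": 54, "dy": -198, "dz": 0, "rx": 0, "ry": 0, "rz": 0},
  {"dx": 54, "dy": -198, "dz": 0, "rx": 0, "ry": 0, "rz": 0},
  {"dx": 54, "dy": -198, "dz": 0, "rx": 0, "ry": 0, "rz": 0},
  {"dx": 54, "dy": -198, "dz": 0, "rx": 0, "ry": 0, "rz": 0},
  {"dx": 54, "dy": -198, "dz": 0, "rx": 0, "ry": 0, "rz": 0},
])

```text
clock: 1.82
tcp_pos: [0.5332, -0.0458, 0.2059]
orientation: [0.386, 3.118, -0.0]
contact_force: [0.4, 1.3, 0.2]
grip_width: 0.085
gripper_force: 0.0
```

Emit:
send_rows([
  {"dx": 0, "dy": 0, "dz": -25, "rx": 0, "ry": 0, "rz": 0},
  {"dx": 0, "dy": 0, "dz": -50, "rx": 0, "ry": 0, "rz": 0},
  {"dx": 0, "dy": 0, "dz": -65, "rx": 0, "ry": 0, "rz": 0},
  {"dx": 0, "dy": 0, "dz": -75, "rx": 0, "ry": 0, "rz": 0},
  {"dx": 0, "dy": 0, "dz": -75, "rx": 0, "ry": 0, "rz": 0},
])

```text
clock: 2.23
tcp_pos: [0.5316, -0.0432, 0.1288]
orientation: [-0.384, -3.114, 0.001]
contact_force: [-0.0, -0.3, -0.3]
grip_width: 0.085
gripper_force: 0.0
```

Emit:
send_rows([
  {"dx": 0, "dy": 0, "dz": 0, "rx": 0, "ry": 0, "rz": 0},
  {"dx": 0, "dy": 0, "dz": 0, "rx": 0, "ry": 0, "rz": 0},
  {"dx": 0, "dy": 0, "dz": 0, "rx": 0, "ry": 0, "rz": 0},
  {"dx": 0, "dy": 0, "dz": 0, "rx": 0, "ry": 0, "rz": 0},
  {"dx": 0, "dy": 0, "dz": 0, "rx": 0, "ry": 0, "rz": 0},
], jaw=20, newtons=40)

```text
clock: 2.65
tcp_pos: [0.5337, -0.0431, 0.1315]
orientation: [0.385, 3.117, 0.001]
contact_force: [-0.6, -0.1, -0.7]
grip_width: 0.0251
gripper_force: 0.0
```

Emit:
send_rows([
  {"dx": 0, "dy": 0, "dz": 0, "rx": 0, "ry": 0, "rz": 0},
  {"dx": 0, "dy": 0, "dz": 0, "rx": 0, "ry": 0, "rz": 0},
  {"dx": 0, "dy": 0, "dz": 10, "rx": 0, "ry": 0, "rz": 0},
  {"dx": 0, "dy": 0, "dz": 20, "rx": 0, "ry": 0, "rz": 0},
  {"dx": 0, "dy": 0, "dz": 40, "rx": 0, "ry": 0, "rz": 0},
])

```text
clock: 3.07
tcp_pos: [0.5322, -0.0433, 0.1707]
orientation: [-0.385, -3.115, 0.001]
contact_force: [-0.9, -0.4, -0.2]
grip_width: 0.0199
gripper_force: 0.0
```

Run:
```python
from h import *
f=grab("scene");g=grab()
a=cv2.resize(f["frame"][120:260,160:340],None,fx=3,fy=3);b=cv2.resize(g["frame"][130:270,205:345],None,fx=3,fy=3)
cv2.imwrite("pics/miss.png",np.hstack([a[:, :390],b[:, :]])[:600,:800]);
```

```text
(no output)
```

View pics/miss.png

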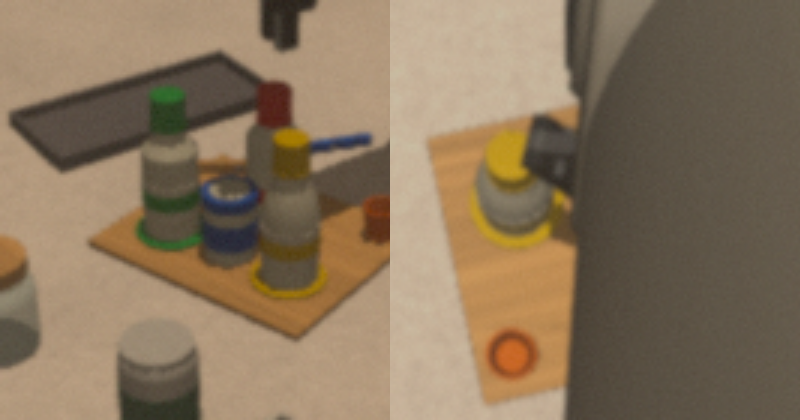

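The picture shows the closed fingers hanging above and slightly beside the red cap (scene px about (255,135) against the cap top at (251,149)). The grip missed, so I'll measure the actual fingertip.

Run:
```python
from h import *
o=r.get_obs();print(o["tcp_pos"],o["orientation"],o["grip_width"],o["joints"].round(3))
f=grab("scene");w=world(f)
for v in range(122,168,2):
    print(v,[tuple((w[v,u]*1000).round().astype(int)) for u in range(247,264,3)])
for c in("green","yellow","red"):print(c,blob(f,mask(f,c,100,40),.142,.16,.152,(200,130,300,220)))
```

```text
[ 0.53561829 -0.04355891  0.17450216] [3.85100259e-01 3.11203285e+00 1.93625304e-03] 0.019923949510544933 [-0.346  0.292  0.377  1.943 -0.134  0.925  1.421]
122 [(np.int64(543), np.int64(-56), np.int64(229)), (np.int64(548), np.int64(-39), np.int64(237)), (np.int64(554), np.int64(-20), np.int64(245)), (np.int64(558), np.int64(-3), np.int64(252)), (np.int64(548), np.int64(-4), np.int64(249)), (np.int64(168), np.int64(-419), np.int64(-2))]
124 [(np.int64(541), np.int64(-59), np.int64(222)), (np.int64(550), np.int64(-36), np.int64(233)), (np.int64(548), np.int64(-27), np.int64(235)), (np.int64(544), np.int64(-20), np.int64(237)), (np.int64(196), np.int64(-403), np.int64(3)), (np.int64(184), np.int64(-400), np.int64(1))]
126 [(np.int64(541), np.int64(-58), np.int64(217)), (np.int64(549), np.int64(-37), np.int64(227)), (np.int64(549), np.int64(-25), np.int64(231)), (np.int64(542), np.int64(-22), np.int64(230)), (np.int64(204), np.int64(-394), np.int64(1)), (np.int64(196), np.int64(-387), np.int64(1))]
128 [(np.int64(544), np.int64(-56), np.int64(213)), (np.int64(552), np.int64(-34), np.in
[... 5013 characters left out ...]
(-178), np.int64(1))]
164 [(np.int64(551), np.int64(-47), np.int64(112)), (np.int64(547), np.int64(-39), np.int64(114)), (np.int64(586), np.int64(19), np.int64(153)), (np.int64(580), np.int64(24), np.int64(153)), (np.int64(574), np.int64(28), np.int64(153)), (np.int64(569), np.int64(34), np.int64(154))]
166 [(np.int64(555), np.int64(-42), np.int64(110)), (np.int64(551), np.int64(-34), np.int64(111)), (np.int64(592), np.int64(26), np.int64(153)), (np.int64(587), np.int64(32), np.int64(154)), (np.int64(580), np.int64(35), np.int64(152)), (np.int64(573), np.int64(39), np.int64(152))]
green [617.8 -96.8  17.3 617.9 -96.9]
yellow [587.3  36.8  23.2 587.3  34.9]
red [543.1 -39.8  23.9 542.9 -40.3]
```

The fingertips are really at z≈0.203 while the state says the TCP is at 0.1745. They sit about 40 mm higher than the state and the stated tool frame imply, and x/y agree. From here I'll take tip z = reported z + 29 mm and re-grasp lower.

Emit:
send_rows([
  {"dx": 0, "dy": -2, "dz": 0, "rx": 0, "ry": 0, "rz": 0},
  {"dx": 0, "dy": -2, "dz": 0, "rx": 0, "ry": 0, "rz": 0},
  {"dx": 0, "dy": -2, "dz": 0, "rx": 0, "ry": 0, "rz": 0},
  {"dx": 0, "dy": -2, "dz": 0, "rx": 0, "ry": 0, "rz": 0},
  {"dx": 0, "dy": -2, "dz": 0, "rx": 0, "ry": 0, "rz": 0},
], jaw=85)

```text
clock: 3.63
tcp_pos: [0.5329, -0.0453, 0.1704]
orientation: [-0.385, -3.117, 0.0]
contact_force: [-0.3, -0.6, -0.8]
grip_width: 0.0789
gripper_force: 0.0
```

Emit:
send_rows([
  {"dx": 0, "dy": 0, "dz": -25, "rx": 0, "ry": 0, "rz": 0},
  {"dx": 0, "dy": 0, "dz": -45, "rx": 0, "ry": 0, "rz": 0},
  {"dx": 0, "dy": 0, "dz": -60, "rx": 0, "ry": 0, "rz": 0},
  {"dx": 0, "dy": 0, "dz": -70, "rx": 0, "ry": 0, "rz": 0},
  {"dx": 0, "dy": 0, "dz": -75, "rx": 0, "ry": 0, "rz": 0},
])

```text
clock: 4.05
tcp_pos: [0.5324, -0.0452, 0.0943]
orientation: [-0.385, -3.116, 0.001]
contact_force: [-1.3, -0.8, 0.2]
grip_width: 0.0846
gripper_force: 0.0
```

Emit:
send_rows([
  {"dx": 0, "dy": 0, "dz": 0, "rx": 0, "ry": 0, "rz": 0},
  {"dx": 0, "dy": 0, "dz": 0, "rx": 0, "ry": 0, "rz": 0},
  {"dx": 0, "dy": 0, "dz": 0, "rx": 0, "ry": 0, "rz": 0},
  {"dx": 0, "dy": 0, "dz": 0, "rx": 0, "ry": 0, "rz": 0},
  {"dx": 0, "dy": 0, "dz": 0, "rx": 0, "ry": 0, "rz": 0},
], jaw=22)

```text
clock: 4.47
tcp_pos: [0.534, -0.0457, 0.0968]
orientation: [0.385, 3.116, -0.0]
contact_force: [-0.6, -1.3, 1.4]
grip_width: 0.031
gripper_force: 39.3
```

Emit:
send_rows([
  {"dx": 0, "dy": 0, "dz": 0, "rx": 0, "ry": 0, "rz": 0},
  {"dx": 0, "dy": 0, "dz": 8, "rx": 0, "ry": 0, "rz": 0},
  {"dx": 0, "dy": 0, "dz": 22, "rx": 0, "ry": 0, "rz": 0},
  {"dx": 0, "dy": 0, "dz": 38, "rx": 0, "ry": 0, "rz": 0},
  {"dx": -6, "dy": -14, "dz": 50, "rx": 0, "ry": 0, "rz": 0},
], newtons=60)

```text
clock: 4.88
tcp_pos: [0.5282, -0.0561, 0.1467]
orientation: [0.378, 3.118, 0.003]
contact_force: [1.3, 0.2, -2.3]
grip_width: 0.0305
gripper_force: 59.7
```

Emit:
send_rows([
  {"dx": -10, "dy": -22, "dz": 0, "rx": 0, "ry": 0, "rz": 0},
  {"dx": -24, "dy": -54, "dz": 0, "rx": 0, "ry": 0, "rz": 0},
  {"dx": -38, "dy": -86, "dz": 0, "rx": 0, "ry": 0, "rz": 0},
  {"dx": -52, "dy": -118, "dz": 0, "rx": 0, "ry": 0, "rz": 0},
  {"dx": -66, "dy": -150, "dz": 0, "rx": 0, "ry": 0, "rz": 0},
])

```text
clock: 5.3
tcp_pos: [0.4595, -0.2107, 0.146]
orientation: [-0.385, -3.117, -0.001]
contact_force: [0.9, -0.2, -3.2]
grip_width: 0.03
gripper_force: 59.8
```

Emit:
send_rows([
  {"dx": -14, "dy": -32, "dz": 0, "rx": 0, "ry": 0, "rz": 0},
  {"dx": -28, "dy": -62, "dz": 0, "rx": 0, "ry": 0, "rz": 0},
  {"dx": -40, "dy": -82, "dz": 0, "rx": 0, "ry": 0, "rz": 0},
  {"dx": -44, "dy": -90, "dz": 0, "rx": 0, "ry": 0, "rz": 0},
  {"dx": -44, "dy": -90, "dz": 0, "rx": 0, "ry": 0, "rz": 0},
])

```text
clock: 5.72
tcp_pos: [0.4148, -0.3018, 0.146]
orientation: [-0.393, -3.116, 0.001]
contact_force: [-0.0, 0.5, -2.6]
grip_width: 0.0304
gripper_force: 60.0
```

Emit:
send_rows([
  {"dx": 1, "dy": 1, "dz": -20, "rx": 0, "ry": 0, "rz": 0},
  {"dx": 1, "dy": 1, "dz": -40, "rx": 0, "ry": 0, "rz": 0},
  {"dx": 1, "dy": 1, "dz": -50, "rx": 0, "ry": 0, "rz": 0},
  {"dx": 1, "dy": 1, "dz": -54, "rx": 0, "ry": 0, "rz": 0},
  {"dx": 1, "dy": 1, "dz": -56, "rx": 0, "ry": 0, "rz": 0},
])

```text
clock: 6.13
tcp_pos: [0.4184, -0.2972, 0.0898]
orientation: [-0.383, -3.117, -0.002]
contact_force: [-2.7, 3.5, 13.0]
grip_width: 0.0307
gripper_force: 61.5
```

Emit:
send_rows([
  {"dx": 0, "dy": 0, "dz": 0, "rx": 0, "ry": 0, "rz": 0},
  {"dx": 0, "dy": 0, "dz": -1, "rx": 0, "ry": 0, "rz": 0},
  {"dx": 0, "dy": 0, "dz": -1, "rx": 0, "ry": 0, "rz": 0},
])

```text
clock: 6.38
tcp_pos: [0.4193, -0.2985, 0.0898]
orientation: [0.385, 3.116, -0.001]
contact_force: [0.6, 1.0, 2.0]
grip_width: 0.0304
gripper_force: 60.5
```

Emit:
send_rows([
  {"dx": 0, "dy": 0, "dz": 0, "rx": 0, "ry": 0, "rz": 0},
  {"dx": 0, "dy": 0, "dz": 0, "rx": 0, "ry": 0, "rz": 0},
  {"dx": 0, "dy": 0, "dz": 0, "rx": 0, "ry": 0, "rz": 0},
  {"dx": 0, "dy": 0, "dz": 30, "rx": 0, "ry": 0, "rz": 0},
  {"dx": 0, "dy": 0, "dz": 66, "rx": 0, "ry": 0, "rz": 0},
], jaw=75)

```text
clock: 6.8
tcp_pos: [0.4163, -0.2973, 0.1536]
orientation: [-0.385, -3.112, -0.002]
contact_force: [0.6, -0.3, 0.4]
grip_width: 0.0751
gripper_force: 0.0
```

Emit:
send_rows([
  {"dx": 134, "dy": 143, "dz": 0, "rx": 0, "ry": 0, "rz": 0},
  {"dx": 134, "dy": 143, "dz": 0, "rx": 0, "ry": 0, "rz": 0},
  {"dx": 134, "dy": 143, "dz": 0, "rx": 0, "ry": 0, "rz": 0},
  {"dx": 134, "dy": 143, "dz": 0, "rx": 0, "ry": 0, "rz": 0},
  {"dx": 134, "dy": 143, "dz": 0, "rx": 0, "ry": 0, "rz": 0},
])

```text
clock: 7.22
tcp_pos: [0.555, -0.1514, 0.1551]
orientation: [0.38, 3.117, 0.002]
contact_force: [1.0, -0.6, 0.2]
grip_width: 0.0751
gripper_force: 0.0
```

Run:
```python
from h import *
f=grab();cv2.imwrite("pics/t1.png",f["frame"]);o=r.get_obs();print(o["tcp_pos"])
print("red in tray",blob(f,mask(f,"red",100,40),.135,.155,.145))
```

```text
[ 0.55885036 -0.14613209  0.15487241]
red in tray [ 419.9 -291.7   14.6  419.9 -288.2]
```

View pics/t1.png

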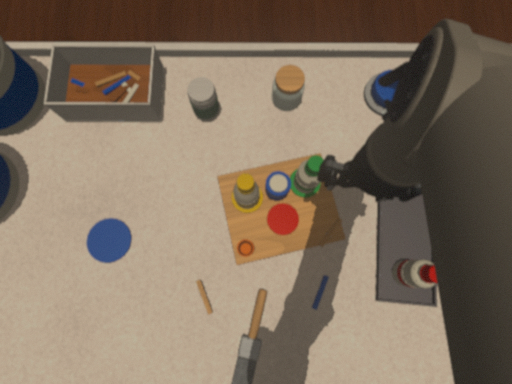

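Red stands upright in the tray at px (420,273), and its coaster is now free at (283,219). Next is green, cap at (315,165).

Emit:
send_rows([
  {"dx": 30, "dy": 30, "dz": 0, "rx": 0, "ry": 0, "rz": 0},
  {"dx": 52, "dy": 52, "dz": 0, "rx": 0, "ry": 0, "rz": 0},
  {"dx": 61, "dy": 60, "dz": 0, "rx": 0, "ry": 0, "rz": 0},
  {"dx": 61, "dy": 60, "dz": 0, "rx": 0, "ry": 0, "rz": 0},
  {"dx": 61, "dy": 60, "dz": 0, "rx": 0, "ry": 0, "rz": 0},
])

```text
clock: 7.68
tcp_pos: [0.613, -0.0955, 0.1545]
orientation: [-0.384, -3.117, 0.001]
contact_force: [-1.0, -0.4, 0.4]
grip_width: 0.0747
gripper_force: 0.0
```

Emit:
send_rows([
  {"dx": 0, "dy": 0, "dz": -20, "rx": 0, "ry": 0, "rz": 0},
  {"dx": 0, "dy": 0, "dz": -40, "rx": 0, "ry": 0, "rz": 0},
  {"dx": 0, "dy": 0, "dz": -54, "rx": 0, "ry": 0, "rz": 0},
  {"dx": 0, "dy": 0, "dz": -59, "rx": 0, "ry": 0, "rz": 0},
  {"dx": 0, "dy": 0, "dz": -59, "rx": 0, "ry": 0, "rz": 0},
])

```text
clock: 8.1
tcp_pos: [0.6112, -0.097, 0.0948]
orientation: [-0.389, -3.115, 0.001]
contact_force: [0.8, 0.4, -0.6]
grip_width: 0.0748
gripper_force: 0.0
```

Emit:
send_rows([
  {"dx": 0, "dy": 0, "dz": 0, "rx": 0, "ry": 0, "rz": 0},
  {"dx": 0, "dy": 0, "dz": 0, "rx": 0, "ry": 0, "rz": 0},
  {"dx": 0, "dy": 0, "dz": 0, "rx": 0, "ry": 0, "rz": 0},
  {"dx": 0, "dy": 0, "dz": 0, "rx": 0, "ry": 0, "rz": 0},
  {"dx": 0, "dy": 0, "dz": 0, "rx": 0, "ry": 0, "rz": 0},
], jaw=22)

```text
clock: 8.52
tcp_pos: [0.614, -0.096, 0.097]
orientation: [0.385, 3.116, -0.001]
contact_force: [-0.9, -1.4, 5.8]
grip_width: 0.0303
gripper_force: 59.3
```

Emit:
send_rows([
  {"dx": 0, "dy": 0, "dz": 8, "rx": 0, "ry": 0, "rz": 0},
  {"dx": 0, "dy": 0, "dz": 22, "rx": 0, "ry": 0, "rz": 0},
  {"dx": 0, "dy": 0, "dz": 38, "rx": 0, "ry": 0, "rz": 0},
  {"dx": -5, "dy": -9, "dz": 50, "rx": 0, "ry": 0, "rz": 0},
  {"dx": -15, "dy": -26, "dz": 50, "rx": 0, "ry": 0, "rz": 0},
])

```text
clock: 8.93
tcp_pos: [0.6007, -0.1191, 0.1484]
orientation: [0.377, 3.114, 0.003]
contact_force: [0.4, 0.4, -2.3]
grip_width: 0.0306
gripper_force: 59.7
```

Emit:
send_rows([
  {"dx": -17, "dy": -30, "dz": 0, "rx": 0, "ry": 0, "rz": 0},
  {"dx": -34, "dy": -60, "dz": 0, "rx": 0, "ry": 0, "rz": 0},
  {"dx": -51, "dy": -90, "dz": 0, "rx": 0, "ry": 0, "rz": 0},
  {"dx": -68, "dy": -119, "dz": 0, "rx": 0, "ry": 0, "rz": 0},
  {"dx": -85, "dy": -149, "dz": 0, "rx": 0, "ry": 0, "rz": 0},
])

```text
clock: 9.35
tcp_pos: [0.5114, -0.2716, 0.146]
orientation: [-0.385, -3.117, -0.001]
contact_force: [-0.2, 0.4, -2.5]
grip_width: 0.0303
gripper_force: 59.6
```

Emit:
send_rows([
  {"dx": -12, "dy": -22, "dz": 0, "rx": 0, "ry": 0, "rz": 0},
  {"dx": -20, "dy": -35, "dz": 0, "rx": 0, "ry": 0, "rz": 0},
  {"dx": -20, "dy": -35, "dz": 0, "rx": 0, "ry": 0, "rz": 0},
  {"dx": -20, "dy": -35, "dz": -20, "rx": 0, "ry": 0, "rz": 0},
  {"dx": -20, "dy": -35, "dz": -38, "rx": 0, "ry": 0, "rz": 0},
])

```text
clock: 9.77
tcp_pos: [0.4936, -0.3057, 0.1083]
orientation: [0.386, 3.115, -0.0]
contact_force: [0.1, 1.1, -3.8]
grip_width: 0.0307
gripper_force: 60.1
```

Emit:
send_rows([
  {"dx": 0, "dy": 0, "dz": -10, "rx": 0, "ry": 0, "rz": 0},
  {"dx": 0, "dy": 0, "dz": -15, "rx": 0, "ry": 0, "rz": 0},
  {"dx": 0, "dy": 0, "dz": -18, "rx": 0, "ry": 0, "rz": 0},
  {"dx": 0, "dy": 0, "dz": -19, "rx": 0, "ry": 0, "rz": 0},
  {"dx": 0, "dy": 0, "dz": -19, "rx": 0, "ry": 0, "rz": 0},
])

```text
clock: 10.18
tcp_pos: [0.4935, -0.3051, 0.0901]
orientation: [0.385, 3.118, 0.001]
contact_force: [-2.0, 1.8, 3.9]
grip_width: 0.0304
gripper_force: 60.3
```

Emit:
send_rows([
  {"dx": 0, "dy": 0, "dz": 0, "rx": 0, "ry": 0, "rz": 0},
  {"dx": 0, "dy": 0, "dz": 0, "rx": 0, "ry": 0, "rz": 0},
  {"dx": 0, "dy": 0, "dz": 0, "rx": 0, "ry": 0, "rz": 0},
  {"dx": 0, "dy": 0, "dz": 30, "rx": 0, "ry": 0, "rz": 0},
  {"dx": 0, "dy": 0, "dz": 66, "rx": 0, "ry": 0, "rz": 0},
], jaw=75)

```text
clock: 10.6
tcp_pos: [0.4916, -0.3042, 0.1534]
orientation: [-0.384, -3.113, -0.002]
contact_force: [0.4, -1.0, 1.1]
grip_width: 0.0747
gripper_force: 0.0
```

Emit:
send_rows([
  {"dx": 50, "dy": 197, "dz": 0, "rx": 0, "ry": 0, "rz": 0},
  {"dx": 50, "dy": 197, "dz": 0, "rx": 0, "ry": 0, "rz": 0},
  {"dx": 50, "dy": 197, "dz": 0, "rx": 0, "ry": 0, "rz": 0},
  {"dx": 50, "dy": 197, "dz": 0, "rx": 0, "ry": 0, "rz": 0},
  {"dx": 50, "dy": 197, "dz": 0, "rx": 0, "ry": 0, "rz": 0},
])

```text
clock: 11.02
tcp_pos: [0.5441, -0.1054, 0.1553]
orientation: [0.383, 3.117, 0.001]
contact_force: [0.6, 0.7, -0.2]
grip_width: 0.0751
gripper_force: 0.0
```

Emit:
send_rows([
  {"dx": 10, "dy": 38, "dz": 0, "rx": 0, "ry": 0, "rz": 0},
  {"dx": 20, "dy": 76, "dz": 0, "rx": 0, "ry": 0, "rz": 0},
  {"dx": 29, "dy": 112, "dz": 0, "rx": 0, "ry": 0, "rz": 0},
  {"dx": 36, "dy": 140, "dz": 0, "rx": 0, "ry": 0, "rz": 0},
  {"dx": 36, "dy": 140, "dz": 0, "rx": 0, "ry": 0, "rz": 0},
])

```text
clock: 11.43
tcp_pos: [0.5808, 0.0406, 0.1549]
orientation: [0.369, 3.119, 0.006]
contact_force: [0.0, 0.5, -0.5]
grip_width: 0.0752
gripper_force: 0.0
```

Emit:
send_rows([
  {"dx": 0, "dy": 0, "dz": -20, "rx": 0, "ry": 0, "rz": 0},
  {"dx": 0, "dy": 0, "dz": -40, "rx": 0, "ry": 0, "rz": 0},
  {"dx": 0, "dy": 0, "dz": -54, "rx": 0, "ry": 0, "rz": 0},
  {"dx": 0, "dy": 0, "dz": -59, "rx": 0, "ry": 0, "rz": 0},
  {"dx": 0, "dy": 0, "dz": -59, "rx": 0, "ry": 0, "rz": 0},
])

```text
clock: 11.85
tcp_pos: [0.5785, 0.0314, 0.0948]
orientation: [-0.385, -3.116, 0.001]
contact_force: [-0.8, -0.3, 0.1]
grip_width: 0.0747
gripper_force: 0.0
```

Emit:
send_rows([
  {"dx": 0, "dy": 0, "dz": 0, "rx": 0, "ry": 0, "rz": 0},
  {"dx": 0, "dy": 0, "dz": 0, "rx": 0, "ry": 0, "rz": 0},
  {"dx": 0, "dy": 0, "dz": 0, "rx": 0, "ry": 0, "rz": 0},
  {"dx": 0, "dy": 0, "dz": 0, "rx": 0, "ry": 0, "rz": 0},
  {"dx": 0, "dy": 0, "dz": 0, "rx": 0, "ry": 0, "rz": 0},
], jaw=22)

```text
clock: 12.27
tcp_pos: [0.5801, 0.0313, 0.097]
orientation: [0.385, 3.116, 0.001]
contact_force: [0.2, -0.6, 5.6]
grip_width: 0.0303
gripper_force: 59.3
```

Emit:
send_rows([
  {"dx": 0, "dy": 0, "dz": 8, "rx": 0, "ry": 0, "rz": 0},
  {"dx": 0, "dy": 0, "dz": 26, "rx": 0, "ry": 0, "rz": 0},
  {"dx": 0, "dy": 0, "dz": 54, "rx": 0, "ry": 0, "rz": 0},
  {"dx": 0, "dy": 0, "dz": 82, "rx": 0, "ry": 0, "rz": 0},
  {"dx": 0, "dy": 0, "dz": 100, "rx": 0, "ry": 0, "rz": 0},
])

```text
clock: 12.68
tcp_pos: [0.5798, 0.0318, 0.1985]
orientation: [0.385, 3.116, 0.001]
contact_force: [0.8, -0.4, -1.7]
grip_width: 0.0308
gripper_force: 59.6
```

Emit:
send_rows([
  {"dx": -1, "dy": -20, "dz": 0, "rx": 0, "ry": 0, "rz": 0},
  {"dx": -2, "dy": -54, "dz": 0, "rx": 0, "ry": 0, "rz": 0},
  {"dx": -3, "dy": -89, "dz": 0, "rx": 0, "ry": 0, "rz": 0},
  {"dx": -4, "dy": -124, "dz": 0, "rx": 0, "ry": 0, "rz": 0},
  {"dx": -5, "dy": -159, "dz": 0, "rx": 0, "ry": 0, "rz": 0},
])

```text
clock: 13.1
tcp_pos: [0.5736, -0.1283, 0.196]
orientation: [-0.384, -3.118, -0.001]
contact_force: [1.9, -0.2, -2.6]
grip_width: 0.0304
gripper_force: 59.7
```

Emit:
send_rows([
  {"dx": -1, "dy": -35, "dz": 0, "rx": 0, "ry": 0, "rz": 0},
  {"dx": -3, "dy": -70, "dz": 0, "rx": 0, "ry": 0, "rz": 0},
  {"dx": -4, "dy": -105, "dz": 0, "rx": 0, "ry": 0, "rz": 0},
  {"dx": -6, "dy": -140, "dz": -20, "rx": 0, "ry": 0, "rz": 0},
  {"dx": -7, "dy": -165, "dz": -40, "rx": 0, "ry": 0, "rz": 0},
])

```text
clock: 13.52
tcp_pos: [0.567, -0.2964, 0.1569]
orientation: [0.389, 3.115, -0.003]
contact_force: [0.5, -0.1, -2.9]
grip_width: 0.0308
gripper_force: 59.7
```

Emit:
send_rows([
  {"dx": 0, "dy": -15, "dz": -10, "rx": 0, "ry": 0, "rz": 0},
  {"dx": 0, "dy": -20, "dz": -15, "rx": 0, "ry": 0, "rz": 0},
  {"dx": 0, "dy": -20, "dz": -15, "rx": 0, "ry": 0, "rz": 0},
  {"dx": 0, "dy": -20, "dz": -30, "rx": 0, "ry": 0, "rz": 0},
  {"dx": 0, "dy": -20, "dz": -48, "rx": 0, "ry": 0, "rz": 0},
])

```text
clock: 13.93
tcp_pos: [0.5697, -0.3109, 0.1098]
orientation: [0.381, 3.114, 0.001]
contact_force: [-0.3, -0.7, -2.9]
grip_width: 0.0303
gripper_force: 59.9
```

Emit:
send_rows([
  {"dx": 0, "dy": 0, "dz": -10, "rx": 0, "ry": 0, "rz": 0},
  {"dx": 0, "dy": 0, "dz": -15, "rx": 0, "ry": 0, "rz": 0},
  {"dx": 0, "dy": 0, "dz": -18, "rx": 0, "ry": 0, "rz": 0},
  {"dx": 0, "dy": 0, "dz": -19, "rx": 0, "ry": 0, "rz": 0},
  {"dx": 0, "dy": 0, "dz": -19, "rx": 0, "ry": 0, "rz": 0},
])

```text
clock: 14.35
tcp_pos: [0.5682, -0.3116, 0.09]
orientation: [0.384, 3.117, 0.001]
contact_force: [-1.4, 2.7, 2.3]
grip_width: 0.0304
gripper_force: 60.2
```

Emit:
send_rows([
  {"dx": 0, "dy": 0, "dz": 0, "rx": 0, "ry": 0, "rz": 0},
  {"dx": 0, "dy": 0, "dz": 0, "rx": 0, "ry": 0, "rz": 0},
  {"dx": 0, "dy": 0, "dz": 0, "rx": 0, "ry": 0, "rz": 0},
  {"dx": 0, "dy": 0, "dz": 30, "rx": 0, "ry": 0, "rz": 0},
  {"dx": 0, "dy": 0, "dz": 66, "rx": 0, "ry": 0, "rz": 0},
], jaw=75)

```text
clock: 14.77
tcp_pos: [0.5653, -0.3113, 0.1529]
orientation: [-0.385, -3.112, -0.002]
contact_force: [2.0, -0.5, 0.9]
grip_width: 0.0749
gripper_force: 0.0
```

Emit:
send_rows([
  {"dx": 20, "dy": 200, "dz": 0, "rx": 0, "ry": 0, "rz": 0},
  {"dx": 20, "dy": 200, "dz": 0, "rx": 0, "ry": 0, "rz": 0},
  {"dx": 20, "dy": 200, "dz": 0, "rx": 0, "ry": 0, "rz": 0},
  {"dx": 20, "dy": 200, "dz": 0, "rx": 0, "ry": 0, "rz": 0},
  {"dx": 20, "dy": 200, "dz": 0, "rx": 0, "ry": 0, "rz": 0},
], jaw=85)

```text
clock: 15.18
tcp_pos: [0.5877, -0.109, 0.1552]
orientation: [0.383, 3.117, 0.002]
contact_force: [0.6, 0.7, 0.4]
grip_width: 0.0849
gripper_force: 0.0
```

Run:
```python
from h import *
f=grab("scene");g=grab();o=r.get_obs();print(o["tcp_pos"])
cv2.imwrite("pics/t2.png",np.hstack([cv2.resize(f["frame"][100:280,150:400],(400,288)),cv2.resize(g["frame"][120:330,200:491],(400,288))]))
```

```text
[ 0.58875583 -0.10375052  0.15468706]
```

View pics/t2.png

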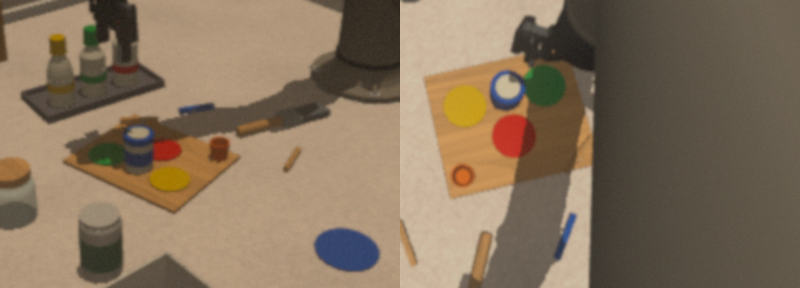

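All three bottles stand in the tray (crop px (60,70), (92,60) and (124,70)) and the tub is untouched at (507,88) in the right half. Now the tub.

Emit:
send_rows([
  {"dx": 5, "dy": 39, "dz": 0, "rx": 0, "ry": 0, "rz": 0},
  {"dx": 8, "dy": 68, "dz": 0, "rx": 0, "ry": 0, "rz": 0},
  {"dx": 9, "dy": 79, "dz": 0, "rx": 0, "ry": 0, "rz": 0},
  {"dx": 9, "dy": 79, "dz": -20, "rx": 0, "ry": 0, "rz": 0},
  {"dx": 9, "dy": 79, "dz": -40, "rx": 0, "ry": 0, "rz": 0},
])

```text
clock: 15.7
tcp_pos: [0.5979, -0.0326, 0.1157]
orientation: [0.382, 3.115, 0.001]
contact_force: [0.3, -1.0, -1.2]
grip_width: 0.0852
gripper_force: 0.0
```

Emit:
send_rows([
  {"dx": 0, "dy": 0, "dz": -30, "rx": 0, "ry": 0, "rz": 0},
  {"dx": 0, "dy": 0, "dz": -60, "rx": 0, "ry": 0, "rz": 0},
  {"dx": 0, "dy": 0, "dz": -85, "rx": 0, "ry": 0, "rz": 0},
  {"dx": 0, "dy": 0, "dz": -97, "rx": 0, "ry": 0, "rz": 0},
  {"dx": 0, "dy": 0, "dz": -100, "rx": 0, "ry": 0, "rz": 0},
])

```text
clock: 16.12
tcp_pos: [0.5947, -0.0341, 0.0127]
orientation: [-0.386, -3.114, 0.002]
contact_force: [0.1, -0.3, 0.7]
grip_width: 0.0851
gripper_force: 0.0
```

Emit:
send_rows([
  {"dx": 0, "dy": 0, "dz": 0, "rx": 0, "ry": 0, "rz": 0},
  {"dx": 0, "dy": 0, "dz": 0, "rx": 0, "ry": 0, "rz": 0},
  {"dx": 0, "dy": 0, "dz": 0, "rx": 0, "ry": 0, "rz": 0},
  {"dx": 0, "dy": 0, "dz": 0, "rx": 0, "ry": 0, "rz": 0},
  {"dx": 0, "dy": 0, "dz": 0, "rx": 0, "ry": 0, "rz": 0},
], jaw=42)

```text
clock: 16.53
tcp_pos: [0.5979, -0.0337, 0.0168]
orientation: [0.385, 3.114, 0.001]
contact_force: [-0.2, -1.5, 6.8]
grip_width: 0.0493
gripper_force: 61.5
```

Emit:
send_rows([
  {"dx": 0, "dy": 0, "dz": 8, "rx": 0, "ry": 0, "rz": 0},
  {"dx": 0, "dy": 0, "dz": 24, "rx": 0, "ry": 0, "rz": 0},
  {"dx": 0, "dy": 0, "dz": 45, "rx": 0, "ry": 0, "rz": 0},
  {"dx": -4, "dy": 14, "dz": 60, "rx": 0, "ry": 0, "rz": 0},
  {"dx": -13, "dy": 44, "dz": 60, "rx": 0, "ry": 0, "rz": 0},
])

```text
clock: 16.95
tcp_pos: [0.5866, 0.0062, 0.0792]
orientation: [0.395, 3.109, -0.002]
contact_force: [1.2, 0.3, -2.5]
grip_width: 0.0492
gripper_force: 62.5
```

Emit:
send_rows([
  {"dx": -10, "dy": 33, "dz": 0, "rx": 0, "ry": 0, "rz": 0},
  {"dx": -20, "dy": 66, "dz": 0, "rx": 0, "ry": 0, "rz": 0},
  {"dx": -30, "dy": 99, "dz": 0, "rx": 0, "ry": 0, "rz": 0},
  {"dx": -40, "dy": 132, "dz": 0, "rx": 0, "ry": 0, "rz": 0},
  {"dx": -50, "dy": 165, "dz": 0, "rx": 0, "ry": 0, "rz": 0},
])

```text
clock: 17.37
tcp_pos: [0.5324, 0.1774, 0.0756]
orientation: [0.385, 3.118, 0.001]
contact_force: [0.4, 0.2, -2.6]
grip_width: 0.0492
gripper_force: 62.5
```

Emit:
send_rows([
  {"dx": -10, "dy": 33, "dz": 0, "rx": 0, "ry": 0, "rz": 0},
  {"dx": -20, "dy": 66, "dz": 0, "rx": 0, "ry": 0, "rz": 0},
  {"dx": -30, "dy": 99, "dz": 0, "rx": 0, "ry": 0, "rz": 0},
  {"dx": -40, "dy": 130, "dz": 0, "rx": 0, "ry": 0, "rz": 0},
  {"dx": -46, "dy": 150, "dz": 0, "rx": 0, "ry": 0, "rz": 0},
])

```text
clock: 17.78
tcp_pos: [0.4851, 0.3302, 0.0755]
orientation: [-0.379, -3.118, -0.003]
contact_force: [-0.6, 0.4, -2.5]
grip_width: 0.0494
gripper_force: 62.5
```

Emit:
send_rows([
  {"dx": 0, "dy": 0, "dz": 0, "rx": 0, "ry": 0, "rz": 0},
  {"dx": 0, "dy": 0, "dz": -10, "rx": 0, "ry": 0, "rz": 0},
  {"dx": 0, "dy": 0, "dz": -30, "rx": 0, "ry": 0, "rz": 0},
  {"dx": 0, "dy": 0, "dz": -45, "rx": 0, "ry": 0, "rz": 0},
  {"dx": 0, "dy": 0, "dz": -52, "rx": 0, "ry": 0, "rz": 0},
])

```text
clock: 18.2
tcp_pos: [0.4865, 0.3231, 0.0208]
orientation: [-0.388, -3.116, 0.005]
contact_force: [0.4, -0.9, -2.9]
grip_width: 0.0488
gripper_force: 62.5
```

Emit:
send_rows([
  {"dx": 0, "dy": 0, "dz": -5, "rx": 0, "ry": 0, "rz": 0},
  {"dx": 0, "dy": 0, "dz": -9, "rx": 0, "ry": 0, "rz": 0},
  {"dx": 0, "dy": 0, "dz": -11, "rx": 0, "ry": 0, "rz": 0},
  {"dx": 0, "dy": 0, "dz": -12, "rx": 0, "ry": 0, "rz": 0},
  {"dx": 0, "dy": 0, "dz": -12, "rx": 0, "ry": 0, "rz": 0},
])

```text
clock: 18.62
tcp_pos: [0.4882, 0.3247, 0.0128]
orientation: [0.388, 3.117, 0.0]
contact_force: [-3.3, -4.4, 12.5]
grip_width: 0.0494
gripper_force: 63.8
```

Emit:
send_rows([
  {"dx": 0, "dy": 0, "dz": 0, "rx": 0, "ry": 0, "rz": 0},
  {"dx": 0, "dy": 0, "dz": 0, "rx": 0, "ry": 0, "rz": 0},
  {"dx": 0, "dy": 0, "dz": 0, "rx": 0, "ry": 0, "rz": 0},
  {"dx": 0, "dy": 0, "dz": 0, "rx": 0, "ry": 0, "rz": 0},
  {"dx": 0, "dy": 0, "dz": 30, "rx": 0, "ry": 0, "rz": 0},
], jaw=85)

```text
clock: 19.03
tcp_pos: [0.4839, 0.3238, 0.0367]
orientation: [-0.383, -3.112, 0.01]
contact_force: [-0.5, -0.5, -0.2]
grip_width: 0.0847
gripper_force: 0.0
```

Emit:
send_rows([
  {"dx": 0, "dy": 0, "dz": 40, "rx": 0, "ry": 0, "rz": 0},
  {"dx": 0, "dy": 0, "dz": 80, "rx": 0, "ry": 0, "rz": 0},
  {"dx": 0, "dy": 0, "dz": 114, "rx": 0, "ry": 0, "rz": 0},
  {"dx": 30, "dy": -30, "dz": 114, "rx": 0, "ry": 0, "rz": 0},
  {"dx": 50, "dy": -60, "dz": 114, "rx": 0, "ry": 0, "rz": 0},
])

```text
clock: 19.45
tcp_pos: [0.5391, 0.2692, 0.1578]
orientation: [0.374, 3.115, 0.008]
contact_force: [0.0, -0.6, 0.2]
grip_width: 0.0851
gripper_force: 0.0
```

Run:
```python
from h import *
f=grab();s=grab("scene");o=r.get_obs();print(o["tcp_pos"])
cv2.imwrite("pics/t3.png",f["frame"])
B=(200,130,345,265)
for c in("green","yellow","red"):
    try: print(c,"coaster",blob(f,mask(f,c,100,40),.003,.022,.012,B))
    except Exception as e: print(c,e)
    try: print(c,"cap",blob(f,mask(f,c,100,40),.138,.155,.145,(360,150,480,330)))
    except Exception as e: print(c,e)
    try: print(c,"coaster scene",blob(s,mask(s,c,100,40),.003,.022,.012,(160,150,320,240)))
    except Exception as e: print(c,e)
try: print("tub scene",blob(s,mask(s,"blue",0,0)|1,.064,.08,.072,(310,190,420,290)))
except Exception as e: print(e)
```

```text
[0.54157896 0.25883918 0.15611874]
green coaster [614.3 -96.7  32.3 614.1 -96.5]
green cap [ 495.1 -303.8   16.1  494.8 -303.7]
green coaster scene [617.6 -97.   31.4 617.6 -96.8]
yellow coaster [580.3  30.   34.5 580.2  29.8]
yellow cap [ 568.1 -310.    16.8  568.  -310.1]
yellow coaster scene [583.9  28.5  35.  583.8  29.1]
red coaster [532.6 -47.1  34.  532.5 -47.1]
red cap [ 419.9 -297.4   17.   420.1 -297.6]
red coaster scene [535.4 -47.1  35.5 535.4 -48.1]
tub scene [493.7 325.7  32.3 491.9 325.6]
```

View pics/t3.png

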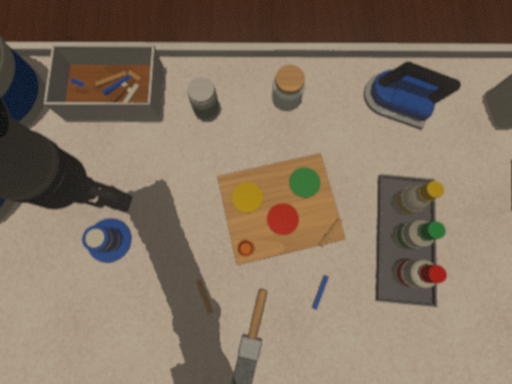

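The tub stands on the mat at px (96,238), the three bottles are in the tray at (425,190), (430,232) and (430,275), and the coasters are clear. Returning yellow first.

Emit:
send_rows([
  {"dx": 10, "dy": -204, "dz": 0, "rx": 0, "ry": 0, "rz": 0},
  {"dx": 10, "dy": -204, "dz": 0, "rx": 0, "ry": 0, "rz": 0},
  {"dx": 10, "dy": -204, "dz": 0, "rx": 0, "ry": 0, "rz": 0},
  {"dx": 10, "dy": -204, "dz": 0, "rx": 0, "ry": 0, "rz": 0},
  {"dx": 10, "dy": -204, "dz": 0, "rx": 0, "ry": 0, "rz": 0},
], jaw=75)

```text
clock: 19.97
tcp_pos: [0.5468, 0.059, 0.1548]
orientation: [-0.387, -3.118, 0.001]
contact_force: [0.5, 0.3, 0.3]
grip_width: 0.0746
gripper_force: 0.0
```

Emit:
send_rows([
  {"dx": 10, "dy": -204, "dz": 0, "rx": 0, "ry": 0, "rz": 0},
  {"dx": 10, "dy": -204, "dz": 0, "rx": 0, "ry": 0, "rz": 0},
  {"dx": 10, "dy": -204, "dz": 0, "rx": 0, "ry": 0, "rz": 0},
  {"dx": 10, "dy": -204, "dz": 0, "rx": 0, "ry": 0, "rz": 0},
  {"dx": 10, "dy": -204, "dz": 0, "rx": 0, "ry": 0, "rz": 0},
])

```text
clock: 20.38
tcp_pos: [0.5568, -0.145, 0.1549]
orientation: [0.387, 3.118, -0.001]
contact_force: [-0.7, -0.7, -0.7]
grip_width: 0.0747
gripper_force: 0.0
```

Emit:
send_rows([
  {"dx": 2, "dy": -41, "dz": 0, "rx": 0, "ry": 0, "rz": 0},
  {"dx": 4, "dy": -80, "dz": 0, "rx": 0, "ry": 0, "rz": 0},
  {"dx": 6, "dy": -115, "dz": 0, "rx": 0, "ry": 0, "rz": 0},
  {"dx": 8, "dy": -145, "dz": 0, "rx": 0, "ry": 0, "rz": 0},
  {"dx": 10, "dy": -170, "dz": 0, "rx": 0, "ry": 0, "rz": 0},
])

```text
clock: 20.8
tcp_pos: [0.5664, -0.3154, 0.1546]
orientation: [-0.389, -3.117, 0.001]
contact_force: [-0.0, -0.4, 0.3]
grip_width: 0.0755
gripper_force: 0.0
```

Emit:
send_rows([
  {"dx": 0, "dy": 0, "dz": 0, "rx": 0, "ry": 0, "rz": 0},
  {"dx": 0, "dy": 0, "dz": -15, "rx": 0, "ry": 0, "rz": 0},
  {"dx": 0, "dy": 0, "dz": -40, "rx": 0, "ry": 0, "rz": 0},
  {"dx": 0, "dy": 0, "dz": -60, "rx": 0, "ry": 0, "rz": 0},
  {"dx": 0, "dy": 0, "dz": -66, "rx": 0, "ry": 0, "rz": 0},
])

```text
clock: 21.22
tcp_pos: [0.5654, -0.3101, 0.0854]
orientation: [-0.384, -3.113, -0.003]
contact_force: [-0.3, 1.6, -0.3]
grip_width: 0.0749
gripper_force: 0.0
```

Emit:
send_rows([
  {"dx": 0, "dy": 0, "dz": 0, "rx": 0, "ry": 0, "rz": 0},
  {"dx": 0, "dy": 0, "dz": 0, "rx": 0, "ry": 0, "rz": 0},
  {"dx": 0, "dy": 0, "dz": 0, "rx": 0, "ry": 0, "rz": 0},
  {"dx": 0, "dy": 0, "dz": 0, "rx": 0, "ry": 0, "rz": 0},
  {"dx": 0, "dy": 0, "dz": 0, "rx": 0, "ry": 0, "rz": 0},
], jaw=22)

```text
clock: 21.63
tcp_pos: [0.5683, -0.313, 0.0906]
orientation: [0.385, 3.115, -0.002]
contact_force: [0.7, -0.6, 4.8]
grip_width: 0.0304
gripper_force: 59.4
```

Emit:
send_rows([
  {"dx": 0, "dy": 0, "dz": 8, "rx": 0, "ry": 0, "rz": 0},
  {"dx": 0, "dy": 0, "dz": 24, "rx": 0, "ry": 0, "rz": 0},
  {"dx": 0, "dy": 0, "dz": 45, "rx": 0, "ry": 0, "rz": 0},
  {"dx": 0, "dy": 10, "dz": 60, "rx": 0, "ry": 0, "rz": 0},
  {"dx": 1, "dy": 38, "dz": 60, "rx": 0, "ry": 0, "rz": 0},
])

```text
clock: 22.05
tcp_pos: [0.5687, -0.2797, 0.1533]
orientation: [0.395, 3.11, -0.007]
contact_force: [0.2, -0.3, -2.8]
grip_width: 0.031
gripper_force: 59.7
```

Emit:
send_rows([
  {"dx": 1, "dy": 34, "dz": 0, "rx": 0, "ry": 0, "rz": 0},
  {"dx": 2, "dy": 69, "dz": 0, "rx": 0, "ry": 0, "rz": 0},
  {"dx": 4, "dy": 104, "dz": 0, "rx": 0, "ry": 0, "rz": 0},
  {"dx": 5, "dy": 139, "dz": 0, "rx": 0, "ry": 0, "rz": 0},
  {"dx": 6, "dy": 174, "dz": 0, "rx": 0, "ry": 0, "rz": 0},
])

```text
clock: 22.47
tcp_pos: [0.5737, -0.0976, 0.1493]
orientation: [-0.384, -3.118, -0.001]
contact_force: [0.7, -0.7, -2.9]
grip_width: 0.0305
gripper_force: 59.7
```

Emit:
send_rows([
  {"dx": 1, "dy": 34, "dz": 0, "rx": 0, "ry": 0, "rz": 0},
  {"dx": 2, "dy": 68, "dz": 0, "rx": 0, "ry": 0, "rz": 0},
  {"dx": 4, "dy": 100, "dz": 0, "rx": 0, "ry": 0, "rz": 0},
  {"dx": 5, "dy": 122, "dz": 0, "rx": 0, "ry": 0, "rz": 0},
  {"dx": 5, "dy": 131, "dz": 0, "rx": 0, "ry": 0, "rz": 0},
])

```text
clock: 22.88
tcp_pos: [0.5788, 0.0368, 0.149]
orientation: [-0.375, -3.118, -0.004]
contact_force: [0.5, 0.7, -2.4]
grip_width: 0.0309
gripper_force: 59.7
```

Emit:
send_rows([
  {"dx": 0, "dy": 0, "dz": 0, "rx": 0, "ry": 0, "rz": 0},
  {"dx": 0, "dy": 0, "dz": 0, "rx": 0, "ry": 0, "rz": 0},
  {"dx": 0, "dy": 0, "dz": -12, "rx": 0, "ry": 0, "rz": 0},
  {"dx": 0, "dy": 0, "dz": -28, "rx": 0, "ry": 0, "rz": 0},
  {"dx": 0, "dy": 0, "dz": -40, "rx": 0, "ry": 0, "rz": 0},
])

```text
clock: 23.3
tcp_pos: [0.5786, 0.0284, 0.1074]
orientation: [-0.39, -3.117, 0.001]
contact_force: [0.3, 0.3, -3.1]
grip_width: 0.0306
gripper_force: 59.7
```

Emit:
send_rows([
  {"dx": 0, "dy": 0, "dz": -6, "rx": 0, "ry": 0, "rz": 0},
  {"dx": 0, "dy": 0, "dz": -10, "rx": 0, "ry": 0, "rz": 0},
  {"dx": 0, "dy": 0, "dz": -12, "rx": 0, "ry": 0, "rz": 0},
  {"dx": 0, "dy": 0, "dz": -13, "rx": 0, "ry": 0, "rz": 0},
  {"dx": 0, "dy": 0, "dz": -13, "rx": 0, "ry": 0, "rz": 0},
])

```text
clock: 23.72
tcp_pos: [0.5798, 0.029, 0.0977]
orientation: [0.388, 3.117, -0.0]
contact_force: [-6.1, -2.0, 12.8]
grip_width: 0.0307
gripper_force: 61.5
```

Emit:
send_rows([
  {"dx": 0, "dy": 0, "dz": 0, "rx": 0, "ry": 0, "rz": 0},
  {"dx": 0, "dy": 0, "dz": 0, "rx": 0, "ry": 0, "rz": 0},
  {"dx": 0, "dy": 0, "dz": 0, "rx": 0, "ry": 0, "rz": 0},
  {"dx": 0, "dy": 0, "dz": 25, "rx": 0, "ry": 0, "rz": 0},
  {"dx": 0, "dy": 0, "dz": 59, "rx": 0, "ry": 0, "rz": 0},
], jaw=75)

```text
clock: 24.13
tcp_pos: [0.577, 0.0306, 0.1528]
orientation: [-0.384, -3.112, 0.004]
contact_force: [0.9, 0.1, 0.4]
grip_width: 0.075
gripper_force: 0.0
```

Emit:
send_rows([
  {"dx": -50, "dy": -196, "dz": 0, "rx": 0, "ry": 0, "rz": 0},
  {"dx": -50, "dy": -196, "dz": 0, "rx": 0, "ry": 0, "rz": 0},
  {"dx": -50, "dy": -196, "dz": 0, "rx": 0, "ry": 0, "rz": 0},
  {"dx": -50, "dy": -196, "dz": 0, "rx": 0, "ry": 0, "rz": 0},
  {"dx": -50, "dy": -196, "dz": 0, "rx": 0, "ry": 0, "rz": 0},
])

```text
clock: 24.55
tcp_pos: [0.5283, -0.1682, 0.1551]
orientation: [0.387, 3.117, -0.001]
contact_force: [0.3, 0.6, 0.2]
grip_width: 0.0754
gripper_force: 0.0
```

Emit:
send_rows([
  {"dx": -10, "dy": -38, "dz": 0, "rx": 0, "ry": 0, "rz": 0},
  {"dx": -20, "dy": -76, "dz": 0, "rx": 0, "ry": 0, "rz": 0},
  {"dx": -28, "dy": -110, "dz": 0, "rx": 0, "ry": 0, "rz": 0},
  {"dx": -36, "dy": -140, "dz": 0, "rx": 0, "ry": 0, "rz": 0},
  {"dx": -36, "dy": -140, "dz": 0, "rx": 0, "ry": 0, "rz": 0},
])

```text
clock: 24.97
tcp_pos: [0.4899, -0.3132, 0.1556]
orientation: [0.4, 3.115, -0.007]
contact_force: [-1.8, 0.0, -0.2]
grip_width: 0.075
gripper_force: 0.0
```

Emit:
send_rows([
  {"dx": 0, "dy": 0, "dz": 0, "rx": 0, "ry": 0, "rz": 0},
  {"dx": 0, "dy": 0, "dz": -15, "rx": 0, "ry": 0, "rz": 0},
  {"dx": 0, "dy": 0, "dz": -40, "rx": 0, "ry": 0, "rz": 0},
  {"dx": 0, "dy": 0, "dz": -60, "rx": 0, "ry": 0, "rz": 0},
  {"dx": 0, "dy": 0, "dz": -66, "rx": 0, "ry": 0, "rz": 0},
])

```text
clock: 25.38
tcp_pos: [0.4925, -0.3022, 0.0859]
orientation: [-0.38, -3.114, -0.004]
contact_force: [0.2, -0.7, 0.3]
grip_width: 0.0751
gripper_force: 0.0
```

Emit:
send_rows([
  {"dx": 0, "dy": 0, "dz": 0, "rx": 0, "ry": 0, "rz": 0},
  {"dx": 0, "dy": 0, "dz": 0, "rx": 0, "ry": 0, "rz": 0},
  {"dx": 0, "dy": 0, "dz": 0, "rx": 0, "ry": 0, "rz": 0},
  {"dx": 0, "dy": 0, "dz": 0, "rx": 0, "ry": 0, "rz": 0},
  {"dx": 0, "dy": 0, "dz": 0, "rx": 0, "ry": 0, "rz": 0},
], jaw=22)

```text
clock: 25.8
tcp_pos: [0.4942, -0.306, 0.0903]
orientation: [0.385, 3.115, -0.001]
contact_force: [0.5, -0.6, 5.4]
grip_width: 0.0306
gripper_force: 59.6
```

Emit:
send_rows([
  {"dx": 0, "dy": 0, "dz": 8, "rx": 0, "ry": 0, "rz": 0},
  {"dx": 0, "dy": 0, "dz": 24, "rx": 0, "ry": 0, "rz": 0},
  {"dx": 0, "dy": 0, "dz": 45, "rx": 0, "ry": 0, "rz": 0},
  {"dx": 5, "dy": 9, "dz": 60, "rx": 0, "ry": 0, "rz": 0},
  {"dx": 18, "dy": 31, "dz": 60, "rx": 0, "ry": 0, "rz": 0},
])

```text
clock: 26.22
tcp_pos: [0.5104, -0.279, 0.1527]
orientation: [0.396, 3.112, -0.005]
contact_force: [1.2, -1.2, -2.9]
grip_width: 0.0307
gripper_force: 59.6
```

Emit:
send_rows([
  {"dx": 17, "dy": 30, "dz": 0, "rx": 0, "ry": 0, "rz": 0},
  {"dx": 34, "dy": 60, "dz": 0, "rx": 0, "ry": 0, "rz": 0},
  {"dx": 51, "dy": 90, "dz": 0, "rx": 0, "ry": 0, "rz": 0},
  {"dx": 68, "dy": 119, "dz": 0, "rx": 0, "ry": 0, "rz": 0},
  {"dx": 82, "dy": 144, "dz": 0, "rx": 0, "ry": 0, "rz": 0},
])

```text
clock: 26.63
tcp_pos: [0.594, -0.1272, 0.1491]
orientation: [-0.382, -3.118, -0.002]
contact_force: [1.3, 0.2, -2.6]
grip_width: 0.0306
gripper_force: 59.6
```

Emit:
send_rows([
  {"dx": 12, "dy": 20, "dz": 0, "rx": 0, "ry": 0, "rz": 0},
  {"dx": 19, "dy": 31, "dz": 0, "rx": 0, "ry": 0, "rz": 0},
  {"dx": 21, "dy": 35, "dz": 0, "rx": 0, "ry": 0, "rz": 0},
  {"dx": 21, "dy": 35, "dz": 0, "rx": 0, "ry": 0, "rz": 0},
  {"dx": 21, "dy": 35, "dz": -12, "rx": 0, "ry": 0, "rz": 0},
])

```text
clock: 27.05
tcp_pos: [0.615, -0.0976, 0.1387]
orientation: [0.388, 3.114, -0.001]
contact_force: [0.5, -0.9, -1.6]
grip_width: 0.0305
gripper_force: 59.7
```

Emit:
send_rows([
  {"dx": 0, "dy": 0, "dz": -15, "rx": 0, "ry": 0, "rz": 0},
  {"dx": 0, "dy": 0, "dz": -28, "rx": 0, "ry": 0, "rz": 0},
  {"dx": 0, "dy": 0, "dz": -36, "rx": 0, "ry": 0, "rz": 0},
  {"dx": 0, "dy": 0, "dz": -39, "rx": 0, "ry": 0, "rz": 0},
  {"dx": 0, "dy": 0, "dz": -40, "rx": 0, "ry": 0, "rz": 0},
])

```text
clock: 27.47
tcp_pos: [0.6138, -0.0974, 0.0974]
orientation: [-0.389, -3.117, 0.001]
contact_force: [-3.9, -0.6, 13.9]
grip_width: 0.0308
gripper_force: 61.1
```

Emit:
send_rows([
  {"dx": 0, "dy": 0, "dz": -1, "rx": 0, "ry": 0, "rz": 0},
  {"dx": 0, "dy": 0, "dz": -1, "rx": 0, "ry": 0, "rz": 0},
  {"dx": 0, "dy": 0, "dz": -1, "rx": 0, "ry": 0, "rz": 0},
])

```text
clock: 27.72
tcp_pos: [0.6139, -0.0974, 0.0975]
orientation: [0.389, 3.117, -0.001]
contact_force: [-5.5, -1.1, 11.9]
grip_width: 0.0306
gripper_force: 61.3
```

Emit:
send_rows([
  {"dx": 0, "dy": 0, "dz": 0, "rx": 0, "ry": 0, "rz": 0},
  {"dx": 0, "dy": 0, "dz": 0, "rx": 0, "ry": 0, "rz": 0},
  {"dx": 0, "dy": 0, "dz": 0, "rx": 0, "ry": 0, "rz": 0},
  {"dx": 0, "dy": 0, "dz": 25, "rx": 0, "ry": 0, "rz": 0},
  {"dx": 0, "dy": 0, "dz": 60, "rx": 0, "ry": 0, "rz": 0},
], jaw=75)

```text
clock: 28.13
tcp_pos: [0.6118, -0.0948, 0.1532]
orientation: [-0.384, -3.111, 0.001]
contact_force: [0.3, 0.5, -0.5]
grip_width: 0.0752
gripper_force: 0.0
```

Emit:
send_rows([
  {"dx": -136, "dy": -143, "dz": 0, "rx": 0, "ry": 0, "rz": 0},
  {"dx": -136, "dy": -143, "dz": 0, "rx": 0, "ry": 0, "rz": 0},
  {"dx": -136, "dy": -143, "dz": 0, "rx": 0, "ry": 0, "rz": 0},
  {"dx": -136, "dy": -143, "dz": 0, "rx": 0, "ry": 0, "rz": 0},
  {"dx": -136, "dy": -143, "dz": 0, "rx": 0, "ry": 0, "rz": 0},
])

```text
clock: 28.55
tcp_pos: [0.4753, -0.2411, 0.1559]
orientation: [-0.39, -3.117, 0.001]
contact_force: [-0.6, -1.2, 0.6]
grip_width: 0.0755
gripper_force: 0.0
```

Emit:
send_rows([
  {"dx": -28, "dy": -28, "dz": 0, "rx": 0, "ry": 0, "rz": 0},
  {"dx": -50, "dy": -50, "dz": 0, "rx": 0, "ry": 0, "rz": 0},
  {"dx": -60, "dy": -60, "dz": 0, "rx": 0, "ry": 0, "rz": 0},
  {"dx": -60, "dy": -60, "dz": 0, "rx": 0, "ry": 0, "rz": 0},
  {"dx": -60, "dy": -60, "dz": -15, "rx": 0, "ry": 0, "rz": 0},
])

```text
clock: 28.97
tcp_pos: [0.4195, -0.3001, 0.1428]
orientation: [0.389, 3.112, -0.002]
contact_force: [1.6, 1.3, 0.2]
grip_width: 0.075
gripper_force: 0.0
```

Emit:
send_rows([
  {"dx": 0, "dy": 0, "dz": -20, "rx": 0, "ry": 0, "rz": 0},
  {"dx": 0, "dy": 0, "dz": -38, "rx": 0, "ry": 0, "rz": 0},
  {"dx": 0, "dy": 0, "dz": -48, "rx": 0, "ry": 0, "rz": 0},
  {"dx": 0, "dy": 0, "dz": -51, "rx": 0, "ry": 0, "rz": 0},
  {"dx": 0, "dy": 0, "dz": -51, "rx": 0, "ry": 0, "rz": 0},
])

```text
clock: 29.38
tcp_pos: [0.4183, -0.2978, 0.0893]
orientation: [-0.384, -3.117, -0.0]
contact_force: [-0.5, -1.1, -0.4]
grip_width: 0.0751
gripper_force: 0.0
```

Emit:
send_rows([
  {"dx": 0, "dy": 0, "dz": 0, "rx": 0, "ry": 0, "rz": 0},
  {"dx": 0, "dy": 0, "dz": 0, "rx": 0, "ry": 0, "rz": 0},
  {"dx": 0, "dy": 0, "dz": 0, "rx": 0, "ry": 0, "rz": 0},
  {"dx": 0, "dy": 0, "dz": 0, "rx": 0, "ry": 0, "rz": 0},
  {"dx": 0, "dy": 0, "dz": 0, "rx": 0, "ry": 0, "rz": 0},
], jaw=22)

```text
clock: 29.8
tcp_pos: [0.4189, -0.299, 0.0908]
orientation: [0.385, 3.116, -0.001]
contact_force: [-0.7, -1.4, 6.4]
grip_width: 0.0303
gripper_force: 59.3
```

Emit:
send_rows([
  {"dx": 0, "dy": 0, "dz": 8, "rx": 0, "ry": 0, "rz": 0},
  {"dx": 0, "dy": 0, "dz": 24, "rx": 0, "ry": 0, "rz": 0},
  {"dx": 0, "dy": 0, "dz": 45, "rx": 0, "ry": 0, "rz": 0},
  {"dx": 5, "dy": 10, "dz": 60, "rx": 0, "ry": 0, "rz": 0},
  {"dx": 15, "dy": 34, "dz": 60, "rx": 0, "ry": 0, "rz": 0},
])

```text
clock: 30.22
tcp_pos: [0.4331, -0.2681, 0.153]
orientation: [0.394, 3.112, -0.004]
contact_force: [1.2, -1.3, -3.8]
grip_width: 0.0301
gripper_force: 59.8
```

Emit:
send_rows([
  {"dx": 15, "dy": 33, "dz": 0, "rx": 0, "ry": 0, "rz": 0},
  {"dx": 30, "dy": 66, "dz": 0, "rx": 0, "ry": 0, "rz": 0},
  {"dx": 45, "dy": 99, "dz": 0, "rx": 0, "ry": 0, "rz": 0},
  {"dx": 60, "dy": 131, "dz": 0, "rx": 0, "ry": 0, "rz": 0},
  {"dx": 74, "dy": 162, "dz": 0, "rx": 0, "ry": 0, "rz": 0},
])

```text
clock: 30.63
tcp_pos: [0.5071, -0.1, 0.1499]
orientation: [-0.384, -3.117, -0.001]
contact_force: [0.6, -0.5, -3.4]
grip_width: 0.0307
gripper_force: 59.8
```

Emit:
send_rows([
  {"dx": 12, "dy": 28, "dz": 0, "rx": 0, "ry": 0, "rz": 0},
  {"dx": 22, "dy": 48, "dz": 0, "rx": 0, "ry": 0, "rz": 0},
  {"dx": 26, "dy": 56, "dz": 0, "rx": 0, "ry": 0, "rz": 0},
  {"dx": 26, "dy": 56, "dz": 0, "rx": 0, "ry": 0, "rz": 0},
  {"dx": 26, "dy": 56, "dz": -12, "rx": 0, "ry": 0, "rz": 0},
])

```text
clock: 31.05
tcp_pos: [0.5342, -0.047, 0.1393]
orientation: [0.384, 3.115, -0.0]
contact_force: [1.6, -0.8, -2.8]
grip_width: 0.0302
gripper_force: 60.0
```

Emit:
send_rows([
  {"dx": 0, "dy": 0, "dz": -15, "rx": 0, "ry": 0, "rz": 0},
  {"dx": 0, "dy": 0, "dz": -28, "rx": 0, "ry": 0, "rz": 0},
  {"dx": 0, "dy": 0, "dz": -36, "rx": 0, "ry": 0, "rz": 0},
  {"dx": 0, "dy": 0, "dz": -39, "rx": 0, "ry": 0, "rz": 0},
  {"dx": 0, "dy": 0, "dz": -40, "rx": 0, "ry": 0, "rz": 0},
])

```text
clock: 31.47
tcp_pos: [0.5327, -0.0479, 0.0979]
orientation: [-0.388, -3.117, 0.001]
contact_force: [0.5, 0.4, -2.7]
grip_width: 0.0304
gripper_force: 60.1
```

Emit:
send_rows([
  {"dx": 0, "dy": 0, "dz": -1, "rx": 0, "ry": 0, "rz": 0},
  {"dx": 0, "dy": 0, "dz": -1, "rx": 0, "ry": 0, "rz": 0},
  {"dx": 0, "dy": 0, "dz": -1, "rx": 0, "ry": 0, "rz": 0},
])

```text
clock: 31.72
tcp_pos: [0.5335, -0.0477, 0.0978]
orientation: [0.387, 3.117, -0.001]
contact_force: [-2.7, -3.7, 5.6]
grip_width: 0.0306
gripper_force: 61.1
```

Emit:
send_rows([
  {"dx": 0, "dy": 0, "dz": 0, "rx": 0, "ry": 0, "rz": 0},
  {"dx": 0, "dy": 0, "dz": 0, "rx": 0, "ry": 0, "rz": 0},
  {"dx": 0, "dy": 0, "dz": 0, "rx": 0, "ry": 0, "rz": 0},
  {"dx": 0, "dy": 0, "dz": 25, "rx": 0, "ry": 0, "rz": 0},
  {"dx": 0, "dy": 0, "dz": 60, "rx": 0, "ry": 0, "rz": 0},
], jaw=75)

```text
clock: 32.13
tcp_pos: [0.531, -0.0456, 0.155]
orientation: [-0.383, -3.112, 0.002]
contact_force: [-0.2, 0.4, 0.0]
grip_width: 0.0751
gripper_force: 0.0
```

Emit:
send_rows([
  {"dx": 0, "dy": 0, "dz": 35, "rx": 0, "ry": 0, "rz": 0},
  {"dx": -40, "dy": -175, "dz": 70, "rx": 0, "ry": 0, "rz": 0},
  {"dx": -40, "dy": -175, "dz": 70, "rx": 0, "ry": 0, "rz": 0},
  {"dx": -40, "dy": -175, "dz": 70, "rx": 0, "ry": 0, "rz": 0},
  {"dx": -40, "dy": -175, "dz": 70, "rx": 0, "ry": 0, "rz": 0},
])

```text
clock: 32.55
tcp_pos: [0.4967, -0.2067, 0.2246]
orientation: [0.382, 3.117, 0.001]
contact_force: [0.8, 0.6, 0.0]
grip_width: 0.0749
gripper_force: 0.0
```

Emit:
send_rows([
  {"dx": -20, "dy": -180, "dz": 0, "rx": 0, "ry": 0, "rz": 0},
  {"dx": -20, "dy": -180, "dz": 0, "rx": 0, "ry": 0, "rz": 0},
  {"dx": -20, "dy": -180, "dz": 0, "rx": 0, "ry": 0, "rz": 0},
  {"dx": -20, "dy": -180, "dz": 0, "rx": 0, "ry": 0, "rz": 0},
  {"dx": -20, "dy": -180, "dz": 0, "rx": 0, "ry": 0, "rz": 0},
])

```text
clock: 32.97
tcp_pos: [0.4744, -0.3922, 0.2242]
orientation: [0.394, 3.116, -0.006]
contact_force: [-1.2, -0.3, -0.3]
grip_width: 0.0747
gripper_force: 0.0
```

Emit:
send_rows([
  {"dx": 0, "dy": 0, "dz": 0, "rx": 0, "ry": 0, "rz": 0},
  {"dx": 0, "dy": 0, "dz": 0, "rx": 0, "ry": 0, "rz": 0},
  {"dx": 0, "dy": 0, "dz": 0, "rx": 0, "ry": 0, "rz": 0},
  {"dx": 0, "dy": 0, "dz": 0, "rx": 0, "ry": 0, "rz": 0},
])

```text
clock: 33.3
tcp_pos: [0.4778, -0.3837, 0.2235]
orientation: [0.381, 3.118, 0.002]
contact_force: [0.6, -0.5, 0.5]
grip_width: 0.0752
gripper_force: 0.0
```

Run:
```python
from h import *
f=grab();s=grab("scene")
cv2.imwrite("pics/t4.png",np.hstack([cv2.resize(f["frame"],(400,300)),cv2.resize(s["frame"],(400,300))]))
B=(200,130,345,265)
for c in("green","yellow","red"): print(c,"cap",blob(f,mask(f,c,100,40),.145,.16,.152,B))
print("tub",blob(f,mask(f,"blue",0,0)|1,.062,.08,.072,(60,200,150,280)))
print("mat",blob(f,mask(f,"blue"),-.01,.02,.004,(70,200,150,280)))
print("cup",blob(f,mask(f,"orange")|mask(f,"red"),.02,.06,.04,(230,235,262,262)))
```

```text
green cap [613.4 -97.7  15.1 613.2 -97.1]
yellow cap [579.7  29.4  15.6 579.9  29.3]
red cap [533.1 -47.8  15.7 533.4 -47.7]
tub [485.7 322.2  27.4 486.2 322.4]
mat [487.3 324.5  44.  484.4 312.2]
cup [470.   32.2  17.6 469.8  32.3]
```

View pics/t4.png

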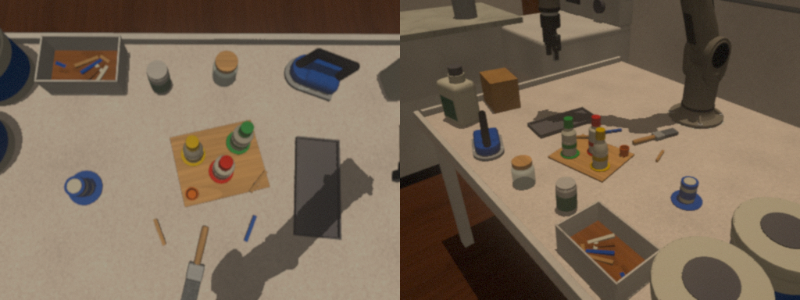

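All three bottles stand on their own coasters (left half px (193,150), (222,168), (240,140)), within 2 mm of centre. The tub is on the mat at (83,186), about 3 mm off centre, and the cup has not moved.

```bash
python3 -c "
from bench import r
print(r.hand_in())"
```

```text
the job is handed in; nothing more can be done
None
```

The job is handed in (no verdict came back): each bottle went through the tray and is back on its own coaster (within 2 mm of centre), the tub is on the mat about 3 mm off centre, and the cup is unmoved; one first grip closed on air above the red cap, because the fingertips sat about 40 mm higher than the state implied, and was corrected.

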